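# Set an adjustable wrench on a fitting's nut and tighten it

### The job

The adjustable wrench lying on the brass nut of the gas fitting is open too wide: roll its thumb wheel with light fingertip strokes toward the nut until the jaw closes snugly on the nut. Only then swing the handle clockwise (seen from above) until the nut meets its stop, hold a firm but moderate push there for a moment (about 4 N at the handle grip) so that it is seated, and let go with the wrench still lying flat and snug on the nut. Work gently throughout, and leave the things around it where they are.

Things in the scene. Friction and masses are not known exactly. Their poses are not given: they have to be found in the camera images.
- stand: Fixed black rubber mat, 176 x 116 mm, z up; origin on the table under the nut's axis. On soft bumpers it carries a grey metal plate (170 x 110 mm, top 24 mm above the table, reaching 110 mm from the nut's axis toward the stand's -x, 60 mm toward +x). The plate can only sink straight down, about 1 mm for each 6 N, at most 9 mm.
- nut (a joint): Turn of the brass hexagon nut (36 mm across flats, 13 mm high, standing on the plate, axis vertical; a red stripe on top) in rad: 0 at the start, growing clockwise seen from above (tightening), hard stop at 0.6. It resists with about 0.12 N m (about 1 N at the handle grip) until the stop.
- nut_top (a point): Point on the nut's axis at the top of the small pipe stub, 22 mm above the plate.
- wrench: Steel adjustable wrench, 215 mm long, 14 mm thick, about 0.5 kg, loose, lying flat on the plate round the nut. Origin on its underside where the nut's axis lies when snug; +x points out of the mouth (the handle runs along -x, toward the robot), +y toward the fixed jaw, z up. The jaws' faces lie along x.
- jaw (a joint): Travel of the wrench's movable jaw in m, 0 = wide open (44 mm between the jaws), growing as it closes: the opening is 44 mm minus this value, so it is snug on the 36 mm nut at about 0.008. It is geared to the thumb wheel, 1.2 mm per rad of wheel turn, and stays where it is left; straining at the stop (over about 6 N at the handle grip) drives it open again.
- jaw_mid (a point): Point fixed on the wrench's top face where the nut's axis lies when the nut is snug (18 mm from the fixed jaw's face).
- wheel_top (a point): Top of the brass thumb wheel (24 mm across, 26 mm long along the wrench's y, dark ribs, one white), 47 mm from jaw_mid toward the handle, 11 mm proud of the wrench's head, 3 mm above the pipe stub. Stroking it along the wrench's +x (handle to nut) closes the jaw. It resists with 2.5 N along the stroke: press with 5 to 8 N. Once the jaw is snug the fingertip slips on it.
- handle_grip (a point): Point in the middle of the blue handle grip (22 mm wide, 12 mm thick), 150 mm from jaw_mid along the wrench's -x; the handle's underside is level with the plate's top (24 mm above the table) and here overhangs the plate, with free air beneath.
- sticky_notes: Yellow note block, 76 x 76 x 14 mm, loose, a bystander; origin at the centre of its underside.
- vial_rack: Empty blue vial rack, 130 x 45 x 38 mm, loose, a bystander; origin at the centre of its underside.
- timer: Small white bench timer, 60 x 68 x 30 mm, loose, a bystander; origin at the centre of its underside.

How it is judged:
By the outcome, as a careful person would: the job done as asked, in the order asked, and still so for the second after the job is handed in, with the robot touching nothing.
It also fails if it takes over 72 s, if anything falls off the work surface, if the arm or the gripper's body presses on something with over 40 N, if the wrist force passes 120 N, or if a joint passes its speed limit or range.

### The arm

A 6-joint arm with a two-finger parallel gripper is mounted at the origin on a cart in front of the work surface, level with it; the furniture and walls round the work are solid. World frame = base frame: x ahead of the robot, y to its left, z up, the work surface at z = 0. Lengths are in mm, angles in rad, forces in N, time in s.
With the tool pointing down it reaches from about 350 to 975 mm from the base axis. Payload 7.1 kg.
Tool frame: the origin (TCP) lies midway between the tips of the shut fingers; the grasp point (between the pads) lies 19 mm behind it (ctrl.grip_point_offset is the distance from the TCP to the grasp point, in mm); z points along the fingers, y is the line along which they close (so a half turn about z gives the same grasp; the last joint's range is limited). The gripper opens to 88 mm and grips with 3 to 60 N. Pads are 20 mm wide; open, the fingers measure 115 mm over their backs; the gripper's body (75 mm by 178 mm) begins 61 mm behind the grasp point.
Start: joints at [1.093, 0.423, 1.63, -0, 1.089, -0.019], TCP at [276.763, 560.363, 222.675] pointing down, gripper open.
Joint ranges: [-3, 3], [-0.9, 2.11], [0.09, 2.58], [-1.31, 4.45], [0.11, 2.69], [-2.54, 2.54]. Speed limits (rad/s): [2.39, 2.39, 3.01, 3.14, 3.14, 3.14].

### API

Orientations are given as a rotation vector (axis times angle).
In Python, from workcell import get_obs, optics, close_job, spotter, ctrl gives the robot as it stands. The module is installed in compiled form; this text tells all that it offers.
- The arm moves only by the tool move_arm, never from a script. Its argument "rows" is a list of rows, each a list of 5 numbers: the shift along the tool's x, y, z in cm, then the turn about the tool's z in degrees, then the opening in per cent of the stroke, from 0 (shut) to 100 (fully open). A call has 1 to 10 rows; each row shifts and turns the commanded pose from where the row before left it, along the tool's axes as they then stand; what a row does not reach is not made up. A row lasts 1/8 s, in which the tool goes at most 62.5 mm and 10.7 degrees, less where a joint would pass 70% of its speed; a pose out of reach is approached as far as the arm can. A call with a gripper value outside its range is refused whole. The fingers move at their own pace and stop on an object; the grip force is fixed at half the most. Time passes only in rows, so rows that do not move let the fingers close. It gives the time, the measured TCP pose, the force, the opening and the grip force at its end, in the units of the state.
- get_obs(): the state, without advancing time (a new reading comes with each control period).
- optics.get_image(name): name is "scene" or "side" or "wrist"; returns the picture (420x560x3 uint8, blue, green, red); there is no depth.
- optics.calibration(name): a dict with "camera_matrix" (3x3 intrinsics, pixels), "xyz" and "orientation" of the camera in the world. Camera axes: x right, y down, z forward; pixel columns grow to the right and rows downward; lengths in mm; the calibration is good to about 2 mm. A picture is of the moment at which its call begins: read the wrist's pose just before it. calibration takes no time and is no camera call; for the wrist camera it gives the pose at the moment of the call.
- close_job(): hands the job in; it is judged then, once.
Trained networks look in the newest picture that a camera, given by its name, has taken for a name from the list of things; names that differ only in an ending like _2 or _b are one class to them, and where a whole thing is asked for, a point or a joint stands for the part that bears it (a point fixed in the world has none). Each returns a list of dicts, best first, with "conf" (0 to 1); they miss things now and then, are a little off and sometimes report something else, mostly with a low value. They report only what shows in the picture. A call takes as long as a camera call.
- spotter.find_in(camera, label): "point" ([column, row] in pixels, amid what is visible of it).
- spotter.regions_of(camera, label): "region" (420x560 bool, what is visible of it) and "point" ([column, row] in pixels, amid what is visible of it).
The state is a dict: "t": time; "qpos": joint angles; "qvel": joint speeds; "joint_torque": joint torques, N m; "ee_pos": TCP position; "orientation": TCP orientation; "ft_force": force on the tool from outside, world axes, zero at the start; "moment": the same for the moment, N m; "width": finger opening in mm; "grasp_force": force on a finger pad.
Only numpy, scipy, OpenCV 4.12 (cv2) and the standard library are available. Lean on these libraries where they do the work, as an engineer would, in place of code of your own. Each camera call takes 0.05 s, during which the arm holds its last target. There are 200 camera calls.

## Working session

There is one attempt and no reset: what is moved stays moved. The work goes in short steps, Python scripts to look and compute and a tool call to move; the robot and the scene stay as the last step left them, time stands still between calls to the robot, and variables do not carry over. Pictures are saved under pics/ and viewed, at most 10 in all, crops included, and the job is handed in when it is done.

Besides the shell and the picture viewer there is one more tool, called after "Call:" as name(argument=value, ...), one argument or row to a line, values as JSON. move_arm: Moves the arm, as the interface text tells. Its arguments: {"type":"object","properties":{"rows":{"type":"array","items":{"type":"array","items":{"type":"number"}}}},"required":["rows"]}

```bash
mkdir -p pics
cat > h.py <<'E'
import numpy as np, cv2
from scipy.spatial.transform import Rotation as R
from workcell import get_obs, optics, close_job, spotter, ctrl
def rot(o):
    o=np.array(o,float)
    return o if o.shape==(3,3) else R.from_rotvec(o).as_matrix()
def cal(n):
    c=optics.calibration(n); return np.array(c["camera_matrix"]),np.array(c["xyz"],float),rot(c["orientation"])
def px2w(c,uv,z):
    K,p,r=c; d=r@np.linalg.solve(K,[uv[0],uv[1],1.]); return p+d*(z-p[2])/d[2]
def w2px(c,P):
    K,p,r=c; q=K@(r.T@(np.array(P,float)-p)); return q[:2]/q[2]
def snap(n,f):
    c=cal(n); im=optics.get_image(n); cv2.imwrite('pics/'+f,im); return c,im
def st():
    o=get_obs(); print('t',round(o['t'],2),'tcp',np.round(o['ee_pos'],1),'R',np.round(rot(o['orientation']),3).tolist(),'F',np.round(o['ft_force'],1),'w',round(o['width'],1)); return o
E
python3 - <<'E'
from h import *
st()
ims=[]
for n in("scene","side","wrist"):
    c,im=snap(n,n+'0.png'); ims.append(im); print(n,np.round(c[1]),np.round(c[2],3).tolist(),np.round(c[0][0]),)
    for l in("nut_top","wrench","wheel_top","handle_grip","jaw_mid","stand"):
        r=spotter.find_in(n,l)
        if r: print(l,[(np.round(a['point']).tolist(),round(a['conf'],2)) for a in r[:2]], np.round(px2w(c,r[0]['point'],38)).tolist())
E
```

```text
t 0.0 tcp [276.5 559.9 221.9] R [[-0.897, 0.443, -0.001], [0.443, 0.897, -0.001], [0.0, -0.002, -1.0]] F [ 0.3 -0.7  0.4] w 87.7
scene [ 130. -332.  740.] [[0.463, -0.684, 0.563], [-0.886, -0.349, 0.305], [-0.012, -0.641, -0.768]] [532.   0. 278.]
nut_top [([342.0, 234.0], 0.94)] [651.0, -169.0, 38.0]
wrench [([320.0, 261.0], 0.7)] [586.0, -160.0, 38.0]
wheel_top [([320.0, 262.0], 0.94)] [583.0, -161.0, 38.0]
handle_grip [([321.0, 265.0], 0.94)] [580.0, -164.0, 38.0]
jaw_mid [([321.0, 261.0], 0.55)] [586.0, -162.0, 38.0]
stand [([340.0, 256.0], 0.84)] [609.0, -183.0, 38.0]
side [ 514. -664.  690.] [[0.989, -0.107, 0.098], [-0.145, -0.72, 0.679], [-0.002, -0.686, -0.728]] [420.   0. 280.]
nut_top [([316.0, 247.0], 0.81), ([346.0, 309.0], 0.32)] [656.0, -165.0, 38.0]
wrench [([286.0, 257.0], 0.95)] [596.0, -181.0, 38.0]
wheel_top [([284.0, 253.0], 0.88)] [593.0, -170.0, 38.0]
handle_grip [([290.0, 254.0], 0.76), ([315.0, 261.0], 0.53)] [603.0, -175.0, 38.0]
jaw_mid [([285.0, 257.0], 0.69), ([313.0, 209.0], 0.27)] [593.0, -179.0, 38.0]
stand [([307.0, 266.0], 0.57)] [631.0, -208.0, 38.0]
wrist [205. 595. 384.] [[0.443, 0.858, 0.261], [0.897, -0.424, -0.128], [0.001, 0.291, -0.957]] [299.   0. 273.]
```

View pics/scene0.png

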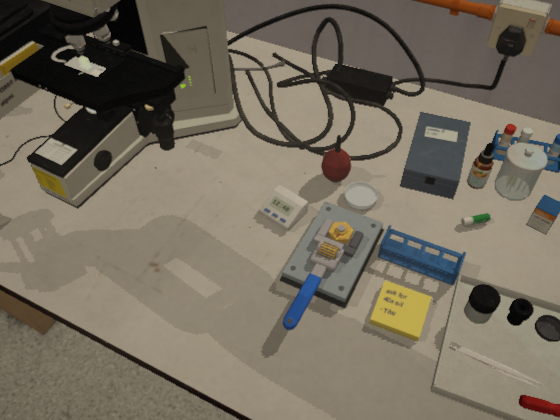

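The picture shows the plate with the nut at about (342,230), the wheel at (329,250) and the blue handle running to its end at (291,323). The timer is at (284,207), the rack at (422,257) and the notes at (402,309). The microscope is at the upper left.

Run:
```python
from h import *
c=cal("scene")
for n,uv,z in(("stub",(341,228),46),("wheel",(329,248),49),("handle end",(291,323),33),("handle start",(318,276),36),("timer",(284,207),15),("mic base near",(75,203),20),("mic base front",(35,155),30),("mic stage",(185,75),150),("mic foot",(240,120),20),("apple top",(337,140),60)):
    print(n,np.round(px2w(c,uv,z)))
```

```text
stub [ 656. -165.   46.]
wheel [ 608. -165.   49.]
handle end [ 469. -167.   33.]
handle start [ 560. -168.   36.]
timer [677. -48.  15.]
mic base near [511. 290.  20.]
mic base front [566. 434.  30.]
mic stage [777. 208. 150.]
mic foot [842. 139.  20.]
apple top [835. -79.  60.]
```

View pics/side0.png

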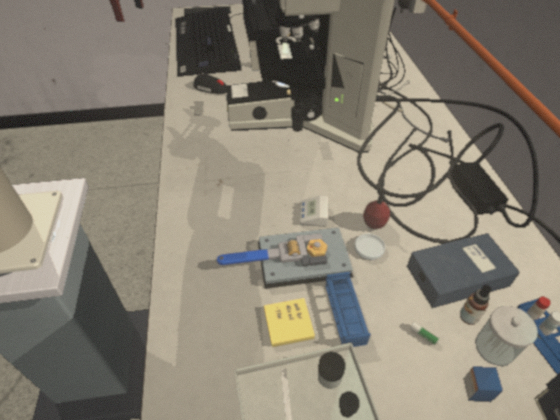

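The side view agrees: the wrench lies along world +x, with the nut near (655,-165) and the wheel near (608,-165). I'll go over it now, keeping the microscope clear.

Call:
move_arm(
  rows=[
    [0, 0, 0, 10.6, 0],
    [0, 0, 0, 10.6, 0],
    [0, 0, 0, 10.6, 0],
    [0, 0, 0, 10.6, 0],
    [0, 0, 0, 10.6, 0],
    [0, 0, 0, 10.6, 0],
    [-6.1, 1.0, 0, 0, 0],
    [-6.1, 1.0, 0, 0, 0],
    [-6.1, 1.0, 0, 0, 0],
    [-6.1, 1.0, 0, 0, 0],
  ],
)

```text
t: 2.3
ee_pos: [317.3, 314.7, 222.8]
orientation: [2.218, 2.224, 0.001]
ft_force: [1.9, 0.0, 0.1]
width: 0.3
grasp_force: 0.0
```

Call:
move_arm(
  rows=[
    [-6.1, 1.0, 0, 0, 0],
    [-5.2, 3.4, 0, 0, 0],
    [-5.2, 3.4, 0, 0, 0],
    [-5.2, 3.4, 0, 0, 0],
    [-5.2, 3.4, 0, 0, 0],
    [-5.2, 3.4, 1, 0, 0],
    [-5.2, 3.4, 1.5, 0, 0],
    [-5.2, 3.4, 1.5, 0, 0],
    [-5.2, 3.4, 1.5, 0, 0],
    [0, 0, 0, 0, 0],
  ],
)

```text
t: 3.55
ee_pos: [598.9, -159.6, 167.2]
orientation: [-2.223, -2.219, 0.001]
ft_force: [-0.7, 0.5, -0.7]
width: 0.3
grasp_force: 0.0
```

Run:
```python
from h import *
st(); c,im=snap("wrist","w1.png")
for l,z in(("nut_top",46),("wheel_top",49),("jaw_mid",38),("handle_grip",36)):
    r=spotter.find_in("wrist",l)
    print(l,[(np.round(a['point']).tolist(),round(a['conf'],2),np.round(px2w(c,a['point'],z)).tolist()) for a in r[:2]])
print([w2px(c,p).round().tolist() for p in((656,-165,46),(608,-165,49),(506,-167,36))])
```

```text
t 3.55 tcp [ 598.9 -159.6  167.2] R [[0.002, 1.0, -0.0], [1.0, -0.002, -0.0], [-0.0, -0.0, -1.0]] F [-0.7  0.5 -0.7] w 0.3
nut_top [([328.0, 200.0], 0.71, [652.0, -157.0, 46.0]), ([273.0, 204.0], 0.49, [599.0, -160.0, 46.0])]
wheel_top [([317.0, 186.0], 0.67, [640.0, -141.0, 49.0]), ([270.0, 205.0], 0.6, [595.0, -161.0, 49.0])]
jaw_mid [([272.0, 201.0], 0.75, [598.0, -159.0, 38.0])]
handle_grip [([273.0, 200.0], 0.75, [598.0, -160.0, 36.0])]
[[331.0, 208.0], [283.0, 209.0], [182.0, 207.0]]
```

View pics/w1.png

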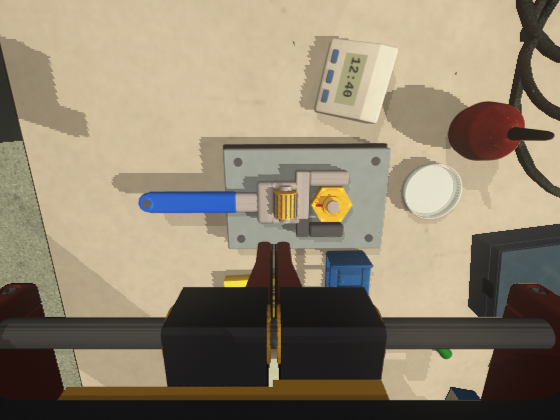

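The wrist view (right = +X, up = +Y) shows the wheel at (286,204) and the stub at (333,206). The fixed jaw is on the upper side, with a small gap at each jaw.

Run:
```python
from h import *
c=cal("wrist")
for n,uv,z in(("wheel",(286,204),49),("stub",(333,206),46),("handle end hole",(147,202),36),("plateL",(223,147),24),("plateR",(388,147),24)): print(n,px2w(c,uv,z).round(1))
```

```text
wheel [ 609.7 -155.8   49. ]
stub [ 656.4 -158.6   46. ]
handle end hole [ 468.1 -157.9   36. ]
plateL [ 546.3 -103.4   24. ]
plateR [ 712.7 -102.8   24. ]
```

Call:
move_arm(
  rows=[
    [0.1, 0.1, 4, 0, 0],
    [0.1, 0.1, 4, 0, 0],
    [0, 0, 2.8, 0, 0],
    [0, 0, 0.3, 0, 0],
    [0, 0, 0, 0, 0],
  ],
)

```text
t: 4.42
ee_pos: [600.2, -153.7, 58.9]
orientation: [2.217, 2.224, 0.001]
ft_force: [-0.4, 0.5, 0.4]
width: 0.6
grasp_force: 0.0
```

Call:
move_arm(
  rows=[
    [0, 0, 0.2, 0, 0],
    [0, 0, 0.1, 0, 0],
    [0, 0, 0, 0, 0],
  ],
)

```text
t: 4.8
ee_pos: [599.9, -154.3, 55.2]
orientation: [2.219, 2.223, 0.001]
ft_force: [-0.2, 0.2, -0.3]
width: 0.3
grasp_force: 0.0
```

Call:
move_arm(
  rows=[
    [-0.4, 0, 0.3, 0, 0],
    [0, 0, 0.1, 0, 0],
    [0, 0, 0.1, 0, 0],
    [0, 0, 0, 0, 0],
  ],
)

```text
t: 5.3
ee_pos: [599.6, -158.2, 49.6]
orientation: [-2.219, -2.223, 0.0]
ft_force: [-0.4, 0.0, 0.9]
width: 0.2
grasp_force: 0.0
```

Call:
move_arm(
  rows=[
    [0, 0, 0.1, 0, 0],
    [0, 0, 0, 0, 0],
  ],
)

```text
t: 5.55
ee_pos: [599.6, -158.1, 48.7]
orientation: [-2.219, -2.224, 0.0]
ft_force: [0.1, -1.0, -0.6]
width: 0.3
grasp_force: 0.0
```

Call:
move_arm(
  rows=[
    [0, 0, 0.1, 0, 0],
    [0, 0, 0, 0, 0],
  ],
)

```text
t: 5.8
ee_pos: [599.8, -158.2, 47.9]
orientation: [2.219, 2.224, 0.0]
ft_force: [-0.5, -0.3, 1.0]
width: 0.4
grasp_force: 0.7
```

Run:
```python
from h import *
st(); c,im=snap("wrist","w2.png"); cv2.imwrite("pics/w2c.png",cv2.resize(im[100:300,180:400],None,fx=3,fy=3)[:600])
c,im=snap("side","s2.png")
```

```text
t 5.8 tcp [ 599.8 -158.2   47.9] R [[-0.002, 1.0, 0.0], [1.0, 0.002, -0.0], [-0.0, 0.0, -1.0]] F [-0.5 -0.3  1. ] w 0.4
```

View pics/w2c.png

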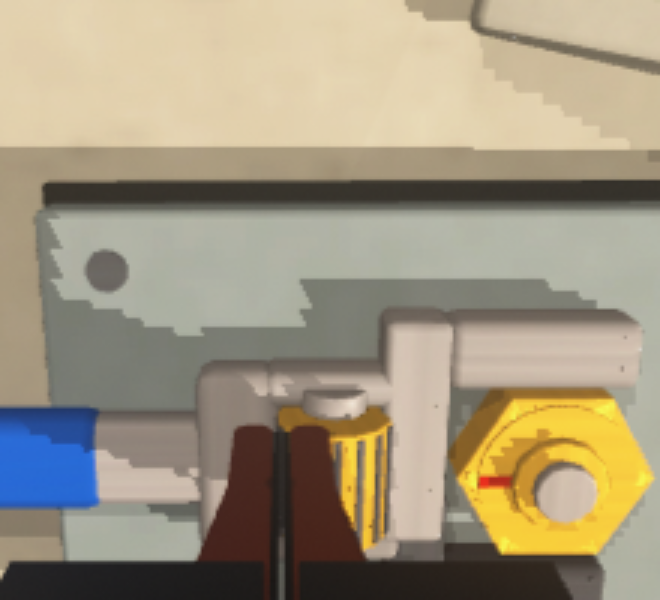

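The crop shows the tips spanning x 233–330 and the wheel centred at about 335. The tips are ~10 mm behind the wheel top, so they miss it by about 1 mm; along y they are well centred. I'll lift, go forward 3 mm and press.

Call:
move_arm(
  rows=[
    [0, 0, -0.3, 0, 0],
    [0, 0.3, 0, 0, 0],
    [0, 0, 0.2, 0, 0],
    [0, 0, 0, 0, 0],
  ],
)

```text
t: 6.4
ee_pos: [603.0, -158.3, 48.7]
orientation: [2.219, 2.223, 0.001]
ft_force: [0.8, -1.1, 1.8]
width: 0.3
grasp_force: 0.6
```

Call:
move_arm(
  rows=[
    [0, 0, 0.1, 0, 0],
    [0, 0, 0, 0, 0],
  ],
)

```text
t: 6.65
ee_pos: [603.1, -158.3, 48.1]
orientation: [2.219, 2.223, 0.001]
ft_force: [0.1, 0.1, 3.8]
width: 1.0
grasp_force: 1.8
```

Call:
move_arm(
  rows=[
    [0, 0, 0.1, 0, 0],
    [0, 0, 0, 0, 0],
  ],
)

```text
t: 6.9
ee_pos: [603.1, -158.3, 47.3]
orientation: [2.219, 2.223, 0.001]
ft_force: [0.1, 1.0, 6.5]
width: 0.2
grasp_force: 3.2
```

Call:
move_arm(
  rows=[
    [0, 0.2, 0, 0, 0],
    [0, 0.3, 0, 0, 0],
    [0, 0.3, 0, 0, 0],
  ],
)

```text
t: 7.28
ee_pos: [609.7, -158.2, 47.2]
orientation: [-2.218, -2.222, 0.002]
ft_force: [-4.0, -0.0, 11.8]
width: 0.8
grasp_force: 5.5
```

Call:
move_arm(
  rows=[
    [0, 0.3, 0, 0, 0],
    [0, 0.3, 0, 0, 0],
  ],
)

```text
t: 7.52
ee_pos: [616.2, -158.2, 47.3]
orientation: [-2.219, -2.223, 0.001]
ft_force: [-2.5, -0.4, 7.9]
width: 0.3
grasp_force: 3.9
```

Call:
move_arm(
  rows=[
    [0, 0.1, -0.2, 0, 0],
    [0, 0, -0.3, 0, 0],
    [0, -0.7, 0, 0, 0],
    [0, -0.7, 0, 0, 0],
    [0, 0, 0.3, 0, 0],
    [0, 0, 0.14, 0, 0],
    [0, 0, 0, 0, 0],
  ],
)

```text
t: 8.4
ee_pos: [603.3, -158.2, 47.5]
orientation: [-2.219, -2.223, 0.001]
ft_force: [-2.8, 0.7, 5.2]
width: 0.7
grasp_force: 3.1
```

Call:
move_arm(
  rows=[
    [0, 0.3, 0, 0, 0],
    [0, 0.3, 0, 0, 0],
  ],
)

```text
t: 8.65
ee_pos: [609.4, -158.1, 47.7]
orientation: [-2.219, -2.223, 0.001]
ft_force: [-3.3, 0.9, 8.2]
width: 0.3
grasp_force: 4.1
```

Call:
move_arm(
  rows=[
    [0, 0.3, 0, 0, 0],
    [0, 0.3, 0, 0, 0],
  ],
)

```text
t: 8.9
ee_pos: [615.8, -158.2, 47.8]
orientation: [-2.219, -2.224, 0.0]
ft_force: [-2.7, 0.7, 6.0]
width: 0.3
grasp_force: 2.9
```

Run:
```python
from h import *
st(); c,im=snap("wrist","w3.png"); cv2.imwrite("pics/w3c.png",cv2.resize(im[180:300,200:420],None,fx=3.6,fy=3.6,interpolation=cv2.INTER_CUBIC)[:600,:800])
```

```text
t 8.9 tcp [ 615.8 -158.2   47.8] R [[-0.002, 1.0, -0.0], [1.0, 0.002, 0.0], [0.0, -0.0, -1.0]] F [-2.7  0.7  6. ] w 0.3
```

View pics/w3c.png

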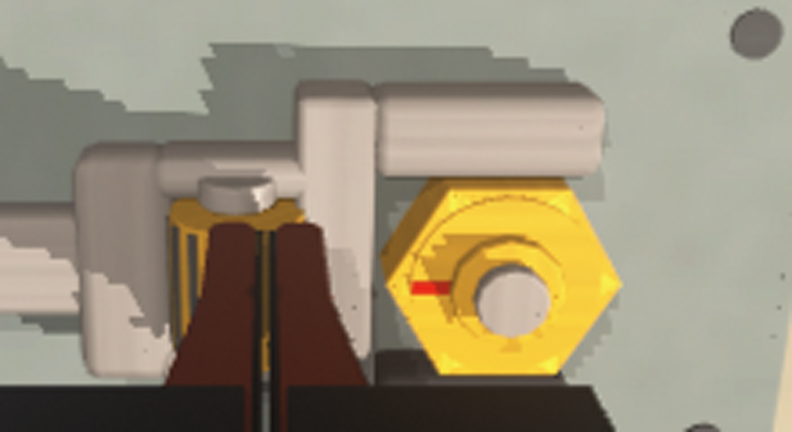

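The crop shows the nut unturned, with its red stripe at (430,288), and the wrench still straight. The −3 N along the stroke means the wheel is rolling. Next strokes follow.

Call:
move_arm(
  rows=[
    [0, 0.1, -0.2, 0, 0],
    [0, 0, -0.3, 0, 0],
    [0, -0.7, 0, 0, 0],
    [0, -0.8, 0, 0, 0],
    [0, 0, 0.3, 0, 0],
    [0, 0, 0.18, 0, 0],
    [0, 0.3, 0, 0, 0],
    [0, 0.4, 0, 0, 0],
    [0, 0.4, 0, 0, 0],
    [0, 0.3, 0, 0, 0],
  ],
)

```text
t: 10.2
ee_pos: [615.9, -158.2, 47.9]
orientation: [-2.219, -2.224, 0.0]
ft_force: [-2.7, 0.7, 6.1]
width: 0.1
grasp_force: 2.7
```

Call:
move_arm(
  rows=[
    [0, 0.1, -0.2, 0, 0],
    [0, 0, -0.3, 0, 0],
    [0, -0.7, 0, 0, 0],
    [0, -0.8, 0, 0, 0],
    [0, 0, 0.3, 0, 0],
    [0, 0, 0.2, 0, 0],
    [0, 0.3, 0, 0, 0],
    [0, 0.4, 0, 0, 0],
    [0, 0.4, 0, 0, 0],
  ],
)

```text
t: 11.32
ee_pos: [612.6, -158.5, 48.0]
orientation: [-2.219, -2.224, 0.001]
ft_force: [-3.4, -1.3, 6.3]
width: 0.7
grasp_force: 3.4
```

Call:
move_arm(
  rows=[
    [0, 0.3, 0, 0, 0],
    [0, 0.1, -0.2, 0, 0],
    [0, 0, -0.3, 0, 0],
    [0, -0.7, 0, 0, 0],
    [0, -0.8, 0, 0, 0],
    [0, 0, 0.3, 0, 0],
    [0, 0, 0.2, 0, 0],
    [0, 0.3, 0, 0, 0],
    [0, 0.4, 0, 0, 0],
    [0, 0.4, 0, 0, 0],
  ],
)

```text
t: 12.58
ee_pos: [610.7, -158.1, 47.5]
orientation: [-2.216, -2.221, 0.004]
ft_force: [-8.6, -0.5, 10.5]
width: 0.8
grasp_force: 4.9
```

Run:
```python
from h import *
st(); c,im=snap("wrist","w4.png"); cv2.imwrite("pics/w4c.png",cv2.resize(im[180:300,200:420],None,fx=3.6,fy=3.6,interpolation=cv2.INTER_CUBIC)[:600,:800])
```

```text
t 12.57 tcp [ 610.7 -158.1   47.5] R [[-0.002, 1.0, -0.005], [1.0, 0.002, 0.001], [0.001, -0.005, -1.0]] F [-8.6 -0.5 10.5] w 0.8
```

View pics/w4c.png

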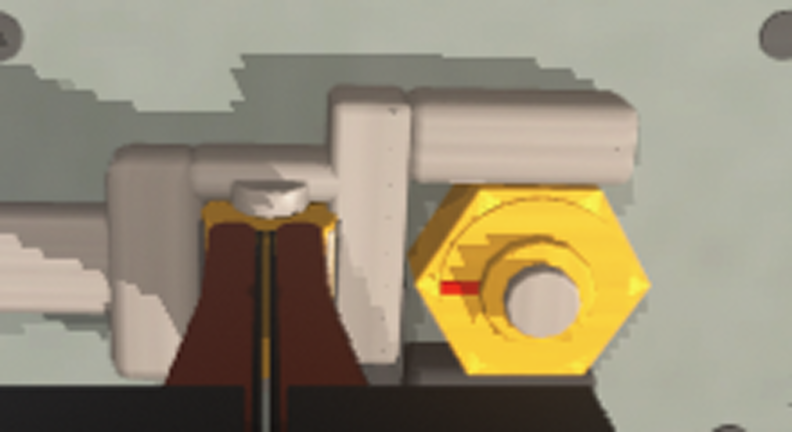

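Fx jumped to −8.6 N, so the wheel now resists. In the crop the fixed jaw's edge (y≈183) touches the nut's flat (185), and the movable jaw sits against the lower flat. I'll confirm with one more light stroke.

Call:
move_arm(
  rows=[
    [0, 0, -0.2, 0, 0],
    [0, 0, -0.3, 0, 0],
    [0, -0.7, 0, 0, 0],
    [0, -0.3, 0, 0, 0],
    [0, 0, 0.3, 0, 0],
    [0, 0, 0.13, 0, 0],
    [0, 0, 0, 0, 0],
  ],
)

```text
t: 13.5
ee_pos: [602.6, -158.2, 48.2]
orientation: [-2.219, -2.223, 0.001]
ft_force: [-2.2, 0.3, 3.1]
width: 0.2
grasp_force: 1.7
```

Call:
move_arm(
  rows=[
    [0, 0.2, 0, 0, 0],
  ],
)

```text
t: 13.62
ee_pos: [603.8, -158.1, 48.1]
orientation: [-2.218, -2.223, 0.002]
ft_force: [-3.4, 0.5, 3.6]
width: 0.5
grasp_force: 2.2
```

Call:
move_arm(
  rows=[
    [0, 0.2, 0, 0, 0],
  ],
)

```text
t: 13.75
ee_pos: [606.5, -158.1, 48.2]
orientation: [-2.219, -2.223, 0.0]
ft_force: [-2.1, 0.2, 3.5]
width: 0.6
grasp_force: 2.0
```

Call:
move_arm(
  rows=[
    [0, 0.2, 0, 0, 0],
  ],
)

```text
t: 13.88
ee_pos: [608.6, -158.1, 48.3]
orientation: [-2.219, -2.223, 0.001]
ft_force: [-4.7, 1.0, 5.0]
width: 0.3
grasp_force: 2.6
```

Call:
move_arm(
  rows=[
    [0, 0.3, 0, 0, 0],
  ],
)

```text
t: 14.0
ee_pos: [611.6, -158.1, 48.3]
orientation: [-2.219, -2.223, 0.001]
ft_force: [-4.3, 0.1, 5.9]
width: 0.3
grasp_force: 2.7
```

Call:
move_arm(
  rows=[
    [0, 0, -0.3, 0, 0],
    [0, 0, -1.5, 0, 0],
    [-2, 0, -4, 0, 0],
    [-2, 0, 0, 0, 0],
    [-2, 0, 0, 0, 0],
    [0, 0, 0, 0, 0],
  ],
)

```text
t: 14.75
ee_pos: [611.1, -219.5, 105.3]
orientation: [-2.221, -2.221, 0.001]
ft_force: [0.2, 1.1, -1.6]
width: 0.3
grasp_force: 0.0
```

Run:
```python
from h import *
st(); c,im=snap("wrist","w5.png"); u,v=w2px(c,(640,-160,40)).astype(int); print(u,v)
y0,x0=max(v-70,0),max(u-100,0)
cv2.imwrite("pics/w5c.png",cv2.resize(im[y0:y0+140,x0:x0+190],None,fx=4.2,fy=4.2,interpolation=cv2.INTER_CUBIC)[:600,:800]); print(x0,y0)
```

```text
t 14.75 tcp [ 611.1 -219.5  105.3] R [[0.0, 1.0, -0.001], [1.0, -0.0, 0.0], [0.0, -0.001, -1.0]] F [ 0.2  1.1 -1.6] w 0.3
312 146
212 76
```

View pics/w5c.png

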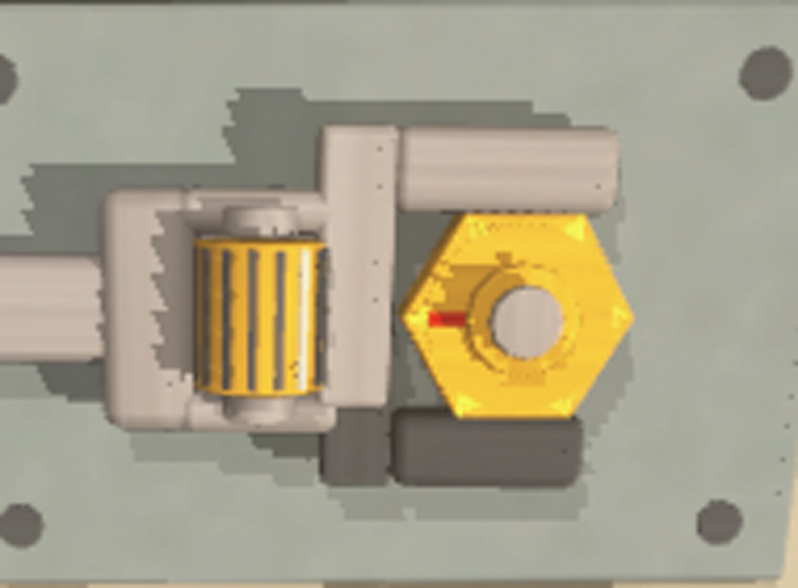

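The top view shows the fixed jaw's edge (y≈210) and the movable jaw's edge (≈415) against the nut's flats (213/417), which looks snug. The white rib is at x≈304. I'll make one more light stroke and see whether the wheel still turns.

Call:
move_arm(
  rows=[
    [2, 0, 0, 0, 0],
    [2, -0.4, 0, 0, 0],
    [2, -0.4, 2, 0, 0],
    [0, 0, 3, 0, 0],
    [0, 0, 0.5, 0, 0],
    [0, 0, 0.15, 0, 0],
    [0, 0, 0.1, 0, 0],
    [0, 0, 0, 0, 0],
  ],
)

```text
t: 15.8
ee_pos: [604.2, -158.4, 49.6]
orientation: [2.219, 2.222, 0.001]
ft_force: [-0.1, 0.5, 0.4]
width: 0.5
grasp_force: 0.0
```

Call:
move_arm(
  rows=[
    [0, 0.2, 0, 0, 0],
    [0, 0.2, 0, 0, 0],
  ],
)

```text
t: 16.05
ee_pos: [607.9, -158.3, 49.1]
orientation: [2.219, 2.223, 0.0]
ft_force: [-0.4, 0.5, 0.5]
width: 0.9
grasp_force: 0.5
```

Call:
move_arm(
  rows=[
    [0, 0.2, 0, 0, 0],
    [0, 0.2, 0, 0, 0],
  ],
)

```text
t: 16.3
ee_pos: [611.5, -158.2, 48.8]
orientation: [-2.219, -2.223, 0.001]
ft_force: [-3.1, 0.3, 2.8]
width: 0.4
grasp_force: 1.4
```

Call:
move_arm(
  rows=[
    [0, 0.2, 0, 0, 0],
    [0, 0.2, 0, 0, 0],
  ],
)

```text
t: 16.55
ee_pos: [615.9, -158.2, 48.8]
orientation: [2.219, 2.224, 0.0]
ft_force: [-2.4, -0.8, 2.2]
width: 0.6
grasp_force: 1.1
```

Call:
move_arm(
  rows=[
    [0, 0, -0.4, 0, 0],
    [0, -0.6, 0, 0, 0],
    [0, -0.5, 0, 0, 0],
    [0, 0, 0.4, 0, 0],
    [0, 0, 0.08, 0, 0],
    [0, 0, 0, 0, 0],
  ],
)

```text
t: 17.3
ee_pos: [604.5, -158.2, 48.0]
orientation: [-2.219, -2.223, 0.001]
ft_force: [-2.7, -1.0, 4.9]
width: 0.2
grasp_force: 2.3
```

Call:
move_arm(
  rows=[
    [0, 0.3, 0, 0, 0],
    [0, 0.3, 0, 0, 0],
  ],
)

```text
t: 17.55
ee_pos: [609.4, -158.1, 47.8]
orientation: [-2.217, -2.222, 0.003]
ft_force: [-7.1, -0.3, 7.7]
width: 0.4
grasp_force: 3.8
```

Call:
move_arm(
  rows=[
    [0, 0.3, 0, 0, 0],
    [0, 0.2, 0, 0, 0],
  ],
)

```text
t: 17.8
ee_pos: [615.4, -158.0, 48.0]
orientation: [-2.219, -2.223, 0.001]
ft_force: [-3.9, 0.1, 5.1]
width: 0.5
grasp_force: 2.6
```

Call:
move_arm(
  rows=[
    [0, 0, -0.3, 0, 0],
    [0, 0, -1.5, 0, 0],
    [-2, 0, -4, 0, 0],
    [-2, 0, 0, 0, 0],
    [-2, 0, 0, 0, 0],
    [0, 0, 0, 0, 0],
  ],
)

```text
t: 18.55
ee_pos: [615.1, -219.5, 105.0]
orientation: [-2.221, -2.22, 0.001]
ft_force: [-0.3, 0.2, 0.1]
width: 0.8
grasp_force: 0.0
```

Run:
```python
from h import *
st(); c,im=snap("wrist","w6.png"); u,v=w2px(c,(640,-160,40)).astype(int)
y0,x0=max(v-70,0),max(u-100,0)
cv2.imwrite("pics/w6c.png",cv2.resize(im[y0:y0+140,x0:x0+190],None,fx=4.2,fy=4.2,interpolation=cv2.INTER_CUBIC)[:600,:800]); print(x0,y0)
```

```text
t 18.55 tcp [ 615.1 -219.5  105. ] R [[0.0, 1.0, -0.001], [1.0, -0.0, 0.0], [0.0, -0.001, -1.0]] F [-0.3  0.2  0.1] w 0.8
206 76
```

View pics/w6c.png

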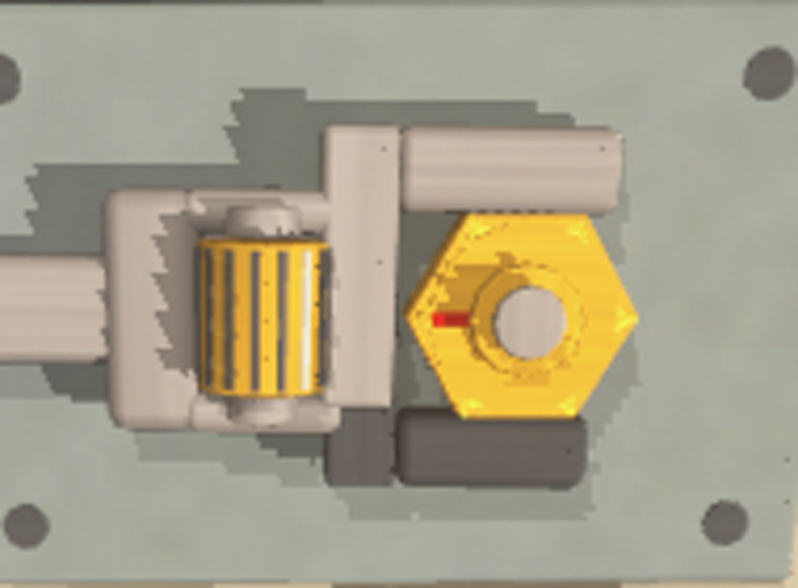

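The rib has not moved relative to the wheel (offset 107 vs 109 px), so the fingertip slipped and the jaw is snug. Next I put the shut fingers beside the grip on its −y side. The handle is along −x at y≈−159, and the grip is near (506,−159).

Call:
move_arm(
  rows=[
    [0.3, -3.0, 0, 0, 0],
    [0.3, -4.0, 0, 0, 0],
    [0.3, -3.9, 0, 0, 0],
    [0, 0, 4, 0, 0],
    [0, 0, 3.5, 0, 0],
    [0, 0, 0.7, 0, 0],
    [0, 0, 0, 0, 0],
  ],
)

```text
t: 19.48
ee_pos: [506.6, -208.9, 23.6]
orientation: [-2.218, -2.223, 0.001]
ft_force: [-0.1, 0.1, -0.1]
width: 0.7
grasp_force: 0.0
```

Run:
```python
from h import *
st(); c,im=snap("wrist","w7.png"); cv2.imwrite("pics/w7c.png",im)
```

```text
t 19.48 tcp [ 506.6 -208.9   23.6] R [[-0.002, 1.0, -0.001], [1.0, 0.002, 0.001], [0.001, -0.001, -1.0]] F [-0.1  0.1 -0.1] w 0.7
```

View pics/w7c.png

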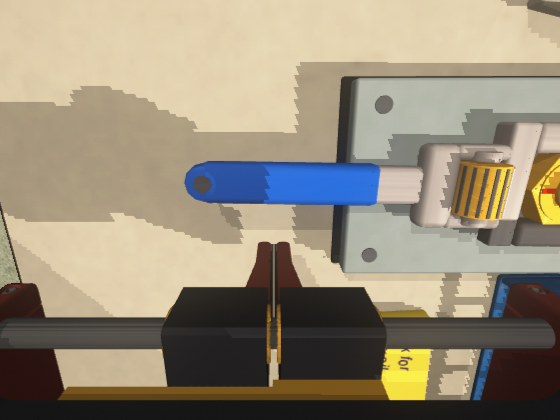

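The fingers' tip edge is at (273,243) and the handle's near edge is at y≈204, about 21 mm away and clear of everything. I'll approach now.

Call:
move_arm(
  rows=[
    [0.6, 0, 0.1, 0, 0],
    [0.6, 0, 0, 0, 0],
    [0.5, 0, 0, 0, 0],
    [0.2, 0, 0, 0, 0],
    [0, 0, 0, 0, 0],
  ],
)

```text
t: 20.15
ee_pos: [506.8, -190.2, 23.0]
orientation: [2.219, 2.224, 0.0]
ft_force: [-0.1, -0.1, 0.4]
width: 0.5
grasp_force: 0.0
```

Call:
move_arm(
  rows=[
    [0.2, 0, 0, 0, 0],
    [0.2, 0, 0, 0, 0],
    [0.2, 0, 0, 0, 0],
    [0, 0, 0, 0, 0],
  ],
)

```text
t: 20.65
ee_pos: [506.7, -184.2, 22.9]
orientation: [-2.219, -2.224, 0.0]
ft_force: [-0.6, 0.4, 0.3]
width: 0.2
grasp_force: 0.0
```

Call:
move_arm(
  rows=[
    [0.2, 0, 0, 0, 0],
    [0.3, 0, 0, 0, 0],
    [0.45, -0.06, 0, 1.7, 0],
    [0.45, -0.06, 0, 1.7, 0],
    [0.45, -0.06, 0, 1.7, 0],
  ],
)

```text
t: 21.28
ee_pos: [505.6, -165.6, 23.0]
orientation: [2.318, 2.12, 0.001]
ft_force: [0.7, -2.8, -0.7]
width: 0.4
grasp_force: 1.3
```

Call:
move_arm(
  rows=[
    [0.45, -0.06, 0, 1.7, 0],
    [0.45, -0.06, 0, 1.7, 0],
    [0.45, -0.06, 0, 1.7, 0],
    [0.45, -0.06, 0, 1.7, 0],
  ],
)

```text
t: 21.78
ee_pos: [506.0, -147.5, 23.1]
orientation: [2.439, 1.978, 0.001]
ft_force: [0.9, -2.6, -0.6]
width: 0.5
grasp_force: 1.2
```

Call:
move_arm(
  rows=[
    [0.45, -0.06, 0, 1.7, 0],
    [0.45, -0.06, 0, 1.7, 0],
    [0.45, -0.06, 0, 1.7, 0],
    [0.45, -0.06, 0, 1.7, 0],
    [0.45, -0.06, 0, 1.7, 0],
    [0.45, -0.06, 0, 1.7, 0],
  ],
)

```text
t: 22.52
ee_pos: [509.9, -120.6, 23.1]
orientation: [2.605, 1.754, 0.001]
ft_force: [0.4, -3.3, -0.4]
width: 0.6
grasp_force: 1.3
```

Call:
move_arm(
  rows=[
    [0.4, -0.06, 0, 1.5, 0],
    [0.4, -0.06, 0, 1.5, 0],
    [0.3, -0.04, 0, 1.1, 0],
    [0.2, -0.03, 0, 0.8, 0],
  ],
)

```text
t: 23.02
ee_pos: [512.9, -108.0, 23.0]
orientation: [2.678, 1.643, 0.0]
ft_force: [0.8, -3.7, 0.3]
width: 0.4
grasp_force: 1.5
```

```bash
cat >> h.py <<'E'
def swing(nut=(656.4,-158.6)):
    o=get_obs(); r=rot(o['orientation']); d=np.array(o['ee_pos'][:2])-nut
    th=np.arctan2(r[0,0],r[1,0]); dist=np.hypot(*d)
    a=np.arctan2(d[1],-d[0])+np.arcsin(21/dist)
    print('t',round(o['t'],2),'tool yaw',round(th,3),'swing by pos',round(a,3),'F along push',round(float(o['ft_force']@r[:,0]),2),'y',round(float(o['ft_force']@r[:,1]),2),np.round(o['ee_pos'],1))
E
python3 -c "
from h import *
swing()"
```

```text
t 23.02 tool yaw 0.47 swing by pos 0.478 F along push -2.97 y 2.42 [ 512.9 -108.    23. ]
```

Call:
move_arm(
  rows=[
    [0.25, 0.03, 0, 1.0, 0],
    [0.3, 0.03, 0, 1.1, 0],
    [0.3, 0, 0, 1.1, 0],
  ],
)

```text
t: 23.4
ee_pos: [516.1, -100.5, 22.6]
orientation: [-2.721, -1.566, 0.003]
ft_force: [-4.8, -1.9, 2.6]
width: 0.6
grasp_force: 2.2
```

```bash
python3 -c "
from h import *
swing()"
```

```text
t 23.4 tool yaw 0.526 swing by pos 0.531 F along push -4.04 y -3.2 [ 516.1 -100.5   22.6]
```

Call:
move_arm(
  rows=[
    [0.2, -0.08, 0, 0.8, 0],
    [0.2, -0.04, 0, 0.8, 0],
  ],
)

```text
t: 23.65
ee_pos: [517.8, -96.5, 22.8]
orientation: [-2.744, -1.529, 0.001]
ft_force: [-3.8, -2.0, 0.8]
width: 0.8
grasp_force: 1.9
```

```bash
python3 -c "
from h import *
swing()"
```

```text
t 23.65 tool yaw 0.554 swing by pos 0.56 F along push -3.69 y -2.17 [517.8 -96.5  22.8]
```

Call:
move_arm(
  rows=[
    [0.15, -0.06, 0, 0.6, 0],
    [0.15, -0.04, 0, 0.6, 0],
  ],
)

```text
t: 23.9
ee_pos: [519.2, -93.7, 22.9]
orientation: [2.76, 1.501, 0.0]
ft_force: [-2.7, -1.5, 0.5]
width: 0.4
grasp_force: 1.7
```

```bash
python3 -c "
from h import *
swing()"
```

```text
t 23.9 tool yaw 0.575 swing by pos 0.581 F along push -2.76 y -1.43 [519.2 -93.7  22.9]
```

Call:
move_arm(
  rows=[
    [0.15, -0.05, 0, 0.5, 0],
    [0.1, -0.02, 0, 0.3, 0],
  ],
)

```text
t: 24.15
ee_pos: [520.2, -91.5, 23.0]
orientation: [2.769, 1.482, 0.001]
ft_force: [-2.3, -5.3, 0.3]
width: 0.3
grasp_force: 2.9
```

```bash
python3 -c "
from h import *
swing()"
```

```text
t 24.15 tool yaw 0.588 swing by pos 0.596 F along push -5.71 y 1.08 [520.2 -91.5  23. ]
```

Call:
move_arm(
  rows=[
    [-0.01, 0, 0, 0, 0],
    [0, 0, 0, 0, 0],
  ],
)

```text
t: 24.4
ee_pos: [520.2, -91.5, 23.0]
orientation: [2.769, 1.482, 0.001]
ft_force: [-1.3, -3.5, 0.4]
width: 0.4
grasp_force: 2.0
```

```bash
python3 -c "
from h import *
swing()"
```

```text
t 24.4 tool yaw 0.588 swing by pos 0.596 F along push -3.68 y 0.84 [520.2 -91.5  23. ]
```

Call:
move_arm(
  rows=[
    [0.01, 0, 0, 0, 0],
    [0, 0, 0, 0, 0],
    [0, 0, 0, 0, 0],
  ],
)

```text
t: 24.78
ee_pos: [520.2, -91.5, 23.1]
orientation: [2.769, 1.482, 0.001]
ft_force: [-0.3, -6.1, 0.1]
width: 0.4
grasp_force: 2.3
```

```bash
python3 -c "
from h import *
swing()"
```

```text
t 24.77 tool yaw 0.588 swing by pos 0.597 F along push -5.24 y 3.07 [520.2 -91.5  23.1]
```

Call:
move_arm(
  rows=[
    [-0.005, 0, 0, 0, 0],
    [0, 0, 0, 0, 0],
    [0, 0, 0, 0, 0],
  ],
)

```text
t: 25.15
ee_pos: [520.2, -91.5, 23.1]
orientation: [2.769, 1.482, 0.001]
ft_force: [-1.3, -5.1, 0.4]
width: 0.3
grasp_force: 2.2
```

Call:
move_arm(
  rows=[
    [0, 0, 0, 0, 0],
    [0, 0, 0, 0, 0],
    [0, 0, 0, 0, 0],
    [0, 0, 0, 0, 0],
  ],
)

```text
t: 25.65
ee_pos: [520.2, -91.5, 23.1]
orientation: [2.769, 1.482, 0.001]
ft_force: [-1.1, -6.2, -0.5]
width: 0.5
grasp_force: 2.2
```

```bash
python3 -c "
from h import *
swing()"
```

```text
t 25.65 tool yaw 0.588 swing by pos 0.597 F along push -5.76 y 2.46 [520.2 -91.5  23.1]
```

Call:
move_arm(
  rows=[
    [-0.005, 0, 0, 0, 0],
    [0, 0, 0, 0, 0],
    [0, 0, 0, 0, 0],
    [0, 0, 0, 0, 0],
  ],
)

```text
t: 26.15
ee_pos: [520.2, -91.5, 23.1]
orientation: [2.769, 1.482, 0.001]
ft_force: [-0.0, -4.3, 0.4]
width: 0.4
grasp_force: 2.1
```

Call:
move_arm(
  rows=[
    [0, 0, 0, 0, 0],
    [0, 0, 0, 0, 0],
    [0, 0, 0, 0, 0],
    [0, 0, 0, 0, 0],
  ],
)

```text
t: 26.65
ee_pos: [520.2, -91.5, 23.1]
orientation: [2.769, 1.482, 0.001]
ft_force: [-0.3, -5.3, -0.0]
width: 0.4
grasp_force: 2.1
```

```bash
python3 -c "
from h import *
swing()"
```

```text
t 26.65 tool yaw 0.588 swing by pos 0.596 F along push -4.53 y 2.71 [520.2 -91.5  23.1]
```

Held at about 4–5 N for 2 s with no motion: that is the stop. Releasing straight back, then lifting and checking.

Call:
move_arm(
  rows=[
    [-0.05, 0.0, 0, 0, 0],
    [-0.2, 0, 0, 0, 0],
    [-1, 0, 0, 0, 0],
    [-2, 0, 0, 0, 0],
    [-1, 0, -3, 0, 0],
    [0, 0, -5, 0, 0],
    [0, 3, 0, 0, 0],
    [0, 5, 0, 0, 0],
    [0, 0, 0, 0, 0],
  ],
)

```text
t: 27.78
ee_pos: [564.8, -173.8, 103.5]
orientation: [2.769, 1.479, 0.004]
ft_force: [-0.9, -0.9, -1.6]
width: 0.2
grasp_force: 0.0
```

Run:
```python
from h import *
st(); c,im=snap("wrist","w8.png")
r=spotter.regions_of("wrist","handle_grip")
if r:
    m=r[0]['region']; print(r[0]['conf'],m.sum(),r[0]['point'])
b,g,rr=[im[...,i].astype(int) for i in range(3)]
m=((b>120)&(rr<90)&(g<130)).astype(np.uint8)
n,l,s,ce=cv2.connectedComponentsWithStats(m)
for i in range(1,n):
    if s[i,4]>300:
        ys,xs=np.where(l==i); P=np.array([px2w(c,(x,y),36)[:2] for x,y in zip(xs[::5],ys[::5])])
        v=np.linalg.svd(P-P.mean(0),full_matrices=False)[2][0]; print('blue',s[i],P.mean(0).round(1),'angle cw',round(float(np.arctan(-v[1]/v[0])),3))
```

```text
t 27.77 tcp [ 564.8 -173.8  103.5] R [[0.556, 0.831, 0.003], [0.831, -0.556, -0.001], [0.001, 0.003, -1.0]] F [-0.9 -0.9 -1.6] w 0.2
0.79 11122 [285.6, 135.2]
blue [ 106  124  133   31 3527] [540.8 -79.9] angle cw 0.617
blue [ 413  185   99  129 4607] [ 682.6 -276. ] angle cw 1.562
```

View pics/w8.png

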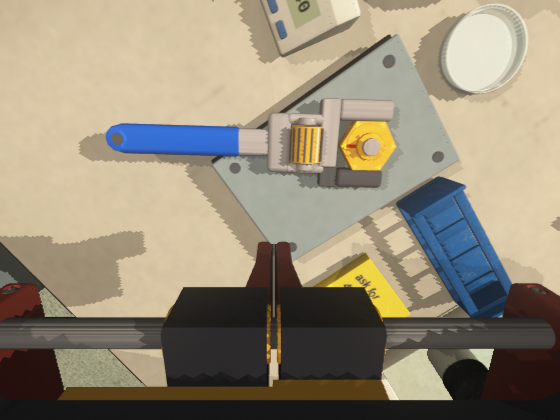

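The view shows the handle turned with the nut, with the red stripe along the handle axis, at ≈0.61 rad. Timer, rack, notes and dish are undisturbed. I'll compare the jaw gaps numerically with the snug picture from before.

Run:
```python
from h import *
for f,c,a in(("w1.png",(333,206),0),("w6.png",(206+530/4.2,76+322/4.2),0),("w8.png",(371.5,147),0.034)):
    im=cv2.imread('pics/'+f); M=cv2.getRotationMatrix2D(c,np.degrees(a),4); M[:,2]+=np.array((140,160))-c
    w=cv2.warpAffine(im,M,(280,320),flags=cv2.INTER_LINEAR)
    print(f)
    for dx in(-40,0,40):
        col=w[:,136+dx:145+dx].mean(1)
        print(dx,'top',[tuple(col[i].astype(int)) for i in range(40,84,4)]); print('   bot',[tuple(col[i].astype(int)) for i in range(232,280,4)])
```

```text
w1.png
-40 top [(np.int64(159), np.int64(175), np.int64(191)), (np.int64(160), np.int64(176), np.int64(192)), (np.int64(156), np.int64(172), np.int64(187)), (np.int64(155), np.int64(170), np.int64(186)), (np.int64(158), np.int64(174), np.int64(190)), (np.int64(161), np.int64(176), np.int64(193)), (np.int64(156), np.int64(171), np.int64(188)), (np.int64(152), np.int64(167), np.int64(184)), (np.int64(138), np.int64(154), np.int64(169)), (np.int64(112), np.int64(129), np.int64(145)), (np.int64(40), np.int64(85), np.int64(115))]
   bot [(np.int64(51), np.int64(57), np.int64(62)), (np.int64(63), np.int64(69), np.int64(75)), (np.int64(76), np.int64(82), np.int64(88)), (np.int64(82), np.int64(88), np.int64(94)), (np.int64(87), np.int64(93), np.int64(99)), (np.int64(85), np.int64(91), np.int64(98)), (np.int64(85), np.int64(90), np.int64(98)), (np.int64(85), np.int64(91), np.int64(98)), (np.int64(86), np.int64(91), np.int64(98)), (np.int64(84), np.int64(90), np.int64(97)), (np.int64(84), np.int64(90), np.int64(95)), (np.int64(83), np.int64(90), np.int64(95))]
0 top [(np.int64(160), np.int64(1
[... 7879 characters left out ...]
t64(74), np.int64(225), np.int64(245)), (np.int64(69), np.int64(214), np.int64(246)), (np.int64(66), np.int64(208), np.int64(246))]
   bot [(np.int64(73), np.int64(207), np.int64(243)), (np.int64(84), np.int64(198), np.int64(233)), (np.int64(100), np.int64(188), np.int64(216)), (np.int64(116), np.int64(176), np.int64(194)), (np.int64(125), np.int64(161), np.int64(172)), (np.int64(119), np.int64(137), np.int64(143)), (np.int64(105), np.int64(115), np.int64(120)), (np.int64(104), np.int64(113), np.int64(119)), (np.int64(100), np.int64(109), np.int64(115)), (np.int64(99), np.int64(107), np.int64(114)), (np.int64(100), np.int64(108), np.int64(115)), (np.int64(101), np.int64(109), np.int64(115))]
```

```bash
python3 -c "
from h import *
print(close_job())"
```

```text
the job is handed in; nothing more can be done
None
```

The job is handed in: by camera and force readings, the jaw was rolled snug, the nut swung about 0.6 rad clockwise to its stop, held there at about 4–5 N for 2 s (brief readings up to 5.8 N), and the wrench left flat and snug on it; three wheel-stroke readings ran over the 8 N guide (up to 11.8 N), and close_job gave no verdict.

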